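# Take the dry combs out of the flip-lid case

### The arm

A 6-joint arm with a two-finger parallel gripper is mounted at the origin on the work surface. World frame = base frame: x ahead of the robot, y to its left, z up, the work surface at z = 0. Lengths are in mm, angles in rad, forces in N, time in s.
With the tool pointing down it reaches from about 300 to 775 mm from the base axis. Payload 14.6 kg.
Tool frame: the origin (TCP) lies on the mounting face of the last link; the fingertips stand 199 mm ahead of it and the grasp point (between the pads) lies 180 mm ahead of it; z points along the fingers, y is the line along which they close (so a half turn about z gives the same grasp; the last joint's range is limited). The gripper opens to 94 mm and grips with 3 to 60 N. Pads are 16 mm wide; open, the fingers measure 119 mm over their backs; the gripper's body (75 mm by 177 mm) begins 78 mm behind the grasp point.
Start: joints at [1.122, 0.3, 1.521, -0, 1.321, -0.067], TCP at [204.923, 510.39, 404.646] pointing down, gripper open.
Joint ranges: [-3.03, 3.03], [-0.79, 2.21], [0.23, 2.52], [-1.04, 4.18], [0, 3.07], [-2.55, 2.55]. Speed limits (rad/s): [2.22, 2.22, 2.57, 3.14, 3.14, 3.14].

### API

Orientations are given as [roll, pitch, yaw] about the fixed x, y, z axes, in that order (R = Rz(yaw) Ry(pitch) Rx(roll)).
In Python, from cell import manip gives the robot as it stands. The module is installed in compiled form; this text tells all that it offers.
- The arm moves only by the shell command python3 -m creep 'ROWS' [FORCE]. ROWS is a JSON object of lists of equal length, an entry for each row: "slide": the shift along the world's x, y, z in cm, a list of three; "turn": the turn about the world's z in rad; "claw": the opening, from 0 (shut) to 1 (fully open). A call has 1 to 8 rows; each row shifts and turns the commanded pose from where the row before left it; what a row does not reach is not made up. A row lasts 1/8 s, in which the tool goes at most 62.5 mm and 10.7 degrees, less where a joint would pass 70% of its speed; a pose out of reach is approached as far as the arm can. A call with a gripper value outside its range is refused whole. The fingers move at their own pace and stop on an object; FORCE is the grip in N (left out, the last holds). Time passes only in rows, so rows that do not move let the fingers close. It gives the time, the measured TCP pose, the force, the opening and the grip force at its end, in the units of the state.
- manip.read_state(): the state, without advancing time (a new reading comes with each control period).
- manip.camera(name): name is "scene" or "top" or "wrist"; returns (picture, depth): 400x640x3 uint8, red, green, blue; 400x640 float32, mm along the optical axis (not along the pixel's ray), 0 where there is no reading.
- manip.calibration(name): a dict with "intrinsics" (3x3 intrinsics, pixels), "pose" (4x4, takes a point from camera to world coordinates). Camera axes: x right, y up, looking along -z (the intrinsics and any distortion apply to the point x, -y, -z); pixel columns grow to the right and rows downward; lengths in mm; the calibration is good to about 2 mm. A picture is of the moment at which its call begins: read the wrist's pose just before it. calibration takes no time and is no camera call; for the wrist camera it gives the pose at the moment of the call.
- manip.sign_off(): hands the job in; it is judged then, once.
Trained networks look in the newest picture that a camera, given by its name, has taken for a name from the list of things; names that differ only in an ending like _2 or _b are one class to them, and where a whole thing is asked for, a point or a joint stands for the part that bears it (a point fixed in the world has none). Each returns a list of dicts, best first, with "score" (0 to 1); they miss things now and then, are a little off and sometimes report something else, mostly with a low value. They report only what shows in the picture. A call takes as long as a camera call.
- manip.cut_out(query, camera): "mask" (400x640 bool, what is visible of it) and "position" ([column, row] in pixels, amid what is visible of it).
The state is a dict: "clock": time; "joints": joint angles; "qd": joint speeds; "effort": joint torques, N m; "eef_pos": TCP position; "eef_rot": TCP orientation; "wrist_force": force on the tool from outside, world axes, zero at the start; "moment": the same for the moment, N m; "finger_gap": finger opening in mm; "finger_force": force on a finger pad.
Only numpy, scipy, OpenCV 4.12 (cv2) and the standard library are available. Lean on these libraries where they do the work, as an engineer would, in place of code of your own. Each camera call takes 0.05 s, during which the arm holds its last target. There are 200 camera calls.

### The job

The combs in the blue flip-lid case are dry: swing the lid up, flip up the orange stay inside and let the lid rest forward on it, so that it stands propped. Then draw every comb up out of its slot and put it in the white tray, whichever way it lies. When the case is empty, tip the lid back off the stay, fold the stay down flat and shut the lid fully; leave the cup, the jar and the nail brush where they are.

Things in the scene. Friction and masses are not known exactly. Their poses are not given: they have to be found in the camera images.
- case: Fixed pale blue plastic case, 165 (x) x 210 (y) x 100 mm high, walls 5 mm, open on top under its lid, on the left or right half of the shelf. Origin: centre of its underside; -x is its front. Inside, a white slotted deck lies 45 mm above the origin (see slots); behind the slots, x from -18 to 77.5 mm, it is plain, under the stay.
- slots (a point): Middle of the four slots, at deck height: (-45, 0, 45) mm in the case's frame. Slots centred at y = -60, -20, 20, 60 mm, each 54 mm long (x), 8.5 mm wide (y), 40 mm deep. A comb stands upright on the slot floor, 5 mm above the case's underside: its top is 10 mm below the case's rim, its upper 45 mm clear of the deck.
- lid (a joint): Angle (rad) of the case's clear lid (pale frame, 165 x 210 x 5 mm, about 250 g): 0 shut, growing as it opens upward to its stop at 1.95, leaning back past upright. It swings freely: beyond about 1.6 it leans back on its stop by itself; below that it falls shut unless the stay stands up, when it comes to rest forward on the stay's tip at about 1.22.
- lid_hinge (a point): Hinge line of the lid, along the case's y: middle of the case's far rim, at (82.5, 0, 100) mm in the case's frame. This frame turns with the lid.
- lid_bar (a point): Middle of the lid's blue round grab bar (10 mm thick, along the case's y, 110 mm free between its two arms). It lies in the lid's plane, 37 mm beyond the free edge (32 mm clear gap), 202.5 mm from the hinge. Shut: in front of the case, 102 mm above the shelf; at the stop: about 290 mm up. x points from bar to hinge, y along the bar.
- stay (a joint): Angle (rad) of the orange stay: about 0 folded (level across the back of the case, along its y), growing as it flips up about an axis along the case's x; stop at 1.60, just past upright. Light: it stands by itself beyond about 1.3 and falls down flat below about 1.1. It can be raised or folded only while the lid leans back out of its way; the lid cannot shut on a raised stay.
- stay_grip (a point): Point on the stay's centre line 118 mm from its pivot, good to pinch across x. The stay is a 10 x 10 mm bar 133 mm long, ending in a black ball of 12 mm diameter centred 140 mm from the pivot. Folded, this point is at (30, 26, 85) mm in the case's frame, 40 mm above the deck, 40 mm before the far wall. y points along the stay to its tip.
- stay_pivot (a point): Pivot of the stay, at (30, -92, 85) mm in the case's frame, at the wall on the case's -y side.
- tray: Loose white tray, 160 (x) x 200 (y) x 35 mm high, wall 5 mm, floor 5 mm, 600 g. Origin: centre of its underside. It stands on the other half of the shelf.
- cup: Dark blue ceramic cup, 72 mm wide, 100 mm high, bystander. Origin: centre of underside.
- jar: Clear hearing aid drying jar with grey cap, 60 mm wide, 75 mm high, bystander. Origin: centre of underside.
- nailbrush: Nail brush with wooden back, 90 x 40 x 34 mm, bystander. Origin: centre of underside.
- comb1: Metal fine-tooth comb: a flat plate 50 mm wide (own x), 6 mm thick (own y), 85 mm high (own z, spine up, teeth down), about 60 g; the top 36 mm is solid spine. Origin: its centre. Starts upright in one of the case's slots, turned like the case; 2 to 4 combs are present (None: absent).
- comb2: Metal fine-tooth comb: a flat plate 50 mm wide (own x), 6 mm thick (own y), 85 mm high (own z, spine up, teeth down), about 60 g; the top 36 mm is solid spine. Origin: its centre. Starts upright in one of the case's slots, turned like the case; 2 to 4 combs are present (None: absent).
- comb3: Metal fine-tooth comb: a flat plate 50 mm wide (own x), 6 mm thick (own y), 85 mm high (own z, spine up, teeth down), about 60 g; the top 36 mm is solid spine. Origin: its centre. Starts upright in one of the case's slots, turned like the case; 2 to 4 combs are present (None: absent).
- comb4: Metal fine-tooth comb: a flat plate 50 mm wide (own x), 6 mm thick (own y), 85 mm high (own z, spine up, teeth down), about 60 g; the top 36 mm is solid spine. Origin: its centre. Starts upright in one of the case's slots, turned like the case; 2 to 4 combs are present (None: absent).

How it is judged:
By the outcome, as a careful person would: the job done as asked, in the order asked, and still so for the second after the job is handed in, with the robot touching nothing.
Of comb1, comb2, comb3, comb4 only 2 to 4 are there at a start; the rules pass over those that are not, and their reading is None.
At some moment in a run one of tray may be knocked a few centimetres aside while the robot is not near it.
Once in a run the grip may slacken for a moment while it holds something.
It also fails if it takes over 210 s, if anything falls off the work surface, if the arm or the gripper's body presses on something with over 40 N, if the wrist force passes 120 N, or if a joint passes its speed limit or range.

## Working session

There is one attempt and no reset: what is moved stays moved. The work goes in short steps, Python scripts to look and compute and a shell command to move; the robot and the scene stay as the last step left them, time stands still between calls to the robot, and variables do not carry over. Pictures are saved under pics/ and viewed, at most 14 in all, crops included, and the job is handed in when it is done.

```bash
mkdir -p pics
cat > h.py <<'E'
import numpy as np, cv2
from cell import manip
def world(cam,d,cal,mask=None):
    K=np.array(cal["intrinsics"]);P=np.array(cal["pose"])
    v,u=np.nonzero((d>0)&(mask if mask is not None else True))
    z=d[v,u]; x=(u-K[0,2])/K[0,0]*z; y=(v-K[1,2])/K[1,1]*z
    return (np.c_[x,-y,-z,np.ones(len(z))]@P.T)[:,:3],u,v
def shot(cam,name=None):
    cal=manip.calibration(cam); p,d=manip.camera(cam)
    if name: cv2.imwrite('pics/%s.png'%name,p[:,:,::-1])
    return p,d,cal
def st():
    s=manip.read_state(); print({k:np.round(s[k],3).tolist() for k in("clock","joints","eef_pos","eef_rot","wrist_force","finger_gap","finger_force")})
E
python3 - <<'E'
from h import *
st()
for cam in("top","scene"):
    p,d,cal=shot(cam,cam+"0"); print(cam,np.round(cal["intrinsics"],1).tolist(),np.round(cal["pose"],3).tolist())
    for q in("case","tray","cup","jar","nailbrush","lid_bar","comb1","stay"):
        for r in manip.cut_out(q,cam)[:4]:
            if r["score"]<.3: continue
            w,_,_=world(cam,d,cal,r["mask"]); 
            print(q,round(r["score"],2),np.round(r["position"]),np.round(np.median(w,0)),np.round(np.percentile(w,3,0)),np.round(np.percentile(w,97,0)) ) if len(w) else 0
E
```

```text
{'clock': 0.0, 'joints': [1.122, 0.3, 1.522, -0.0, 1.321, -0.067], 'eef_pos': [204.907, 510.359, 404.099], 'eef_rot': [-3.14, -0.0, 2.76], 'wrist_force': [-0.269, -0.304, 0.274], 'finger_gap': 93.914, 'finger_force': 0.0}
top [[439.8, 0.0, 321.4], [0.0, 439.8, 204.2], [0.0, 0.0, 1.0]] [[0.002, 0.995, -0.1, 430.429], [-1.0, 0.002, 0.001, -9.853], [0.001, 0.1, 0.995, 1561.596], [0.0, 0.0, 0.0, 1.0]]
case 0.63 [274. 216.] [535. 150. 105.] [426.  50.  95.] [618. 250. 111.]
case 0.3 [456. 220.] [ 531. -481.   33.] [ 492. -507.   -0.] [ 569. -460.   40.]
tray 0.65 [374. 215.] [ 539. -194.    5.] [ 461. -288.   -1.] [618. -97.  36.]
cup 0.86 [309. 148.] [787.  42.  47.] [741.  11.  -1.] [833.  72. 103.]
jar 0.83 [175. 192.] [625. 487.  71.] [601. 469.  11.] [651. 518.  80.]
nailbrush 0.67 [456. 222.] [ 527. -482.   33.] [ 489. -509.    1.] [ 567. -460.   40.]
nailbrush 0.44 [272. 216.] [535. 152. 105.] [426.  50.  71.] [619. 250. 111.]
lid_bar 0.63 [271. 215.] [537. 150. 105.] [426.  53.  98.] [618. 250. 111.]
scene [[397.9, 0.0, 321.8], [0.0, 397.9, 201.4], [0.0, 0.0, 1.0]] [[-0.785, -0.453, 0.424, 1112.297], [0.62, -0.586, 0.521, 606.38], [0.012, 0.672, 0.741, 979.517], [0.0, 0.0, 0.0, 1.0]]
case 0.72 [375. 236.] [567. 173. 103.] [439.  54.   9.] [629. 256. 107.]
tray 0.72 [304. 181.] [ 539. -195.    5.] [ 460. -294.   -0.] [628. -88.  34.]
cup 0.64 [286. 250.] [777.  42.  66.] [746.   7.  13.] [809.  71.  99.]
jar 0.86 [445. 349.] [645. 501.  70.] [612. 475.  10.] [660. 524.  76.]
nailbrush 0.48 [257. 134.] [ 539. -478.   29.] [ 494. -504.    1.] [ 573. -459.   35.]
```

Run:
```python
import cv2,numpy as np
a=cv2.imread('pics/top0.png')[140:290,150:480];b=cv2.imread('pics/scene0.png')[100:390,220:500]
cv2.imwrite('pics/a.png',np.vstack([cv2.resize(a,(660,300),interpolation=cv2.INTER_CUBIC)]));cv2.imwrite('pics/b.png',cv2.resize(b,(560,580)))
from h import *
p,d,cal=shot("top")
r=manip.cut_out("case","top")[0]
w,u,v=world("top",d,cal,r["mask"]); m=(w[:,2]>98)
print(cv2.minAreaRect(w[m][:,:2].astype(np.float32)))
# bar: pixels blue region x<450
for r in manip.cut_out("tray","top")[:1]:
    w,u,v=world("top",d,cal,r["mask"]); print(cv2.minAreaRect(w[w[:,2]>20][:,:2].astype(np.float32)))
```

```text
((520.9608764648438, 152.53359985351562), (210.7264404296875, 207.64134216308594), 88.27277374267578)
((539.77294921875, -192.24063110351562), (201.2776641845703, 160.33934020996094), 80.40624237060547)
```

View pics/a.png

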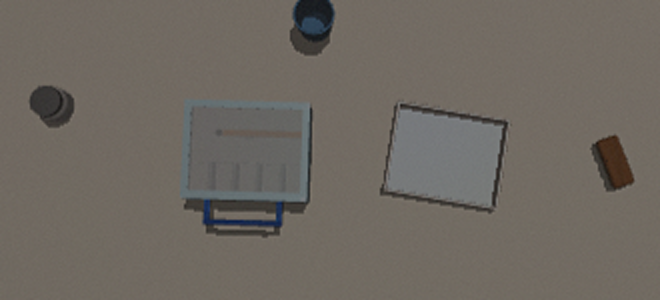

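View pics/b.png

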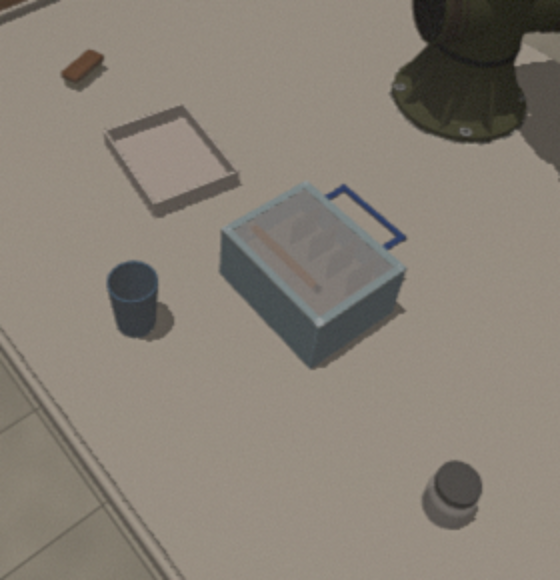

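The top view shows the case with its bar facing the robot (around 240,222), the stay lying along y, and the slots in front. In the crops the tray is at about 445,155. The scene view agrees. I'm moving above the bar now.

```bash
python3 -m creep '{"slide":[[3.1,-5.07,0],[3.1,-5.07,0],[3.1,-5.07,0],[3.1,-5.07,0],[3.1,-5.07,0],[3.1,-5.07,0],[3.1,-5.07,0],[0,0,0]],"turn":[-0.174,-0.174,-0.174,-0.174,-0.174,-0.174,-0.174,0],"claw":[0.3,0.3,0.3,0.3,0.3,0.3,0.3,0.3]}' 10
python3 - <<'E'
from h import *
st()
p,d,cal=shot("scene","s1"); w,u,v=world("scene",d,cal); T=manip.read_state()["eef_pos"]
q=w-np.array(T); m=(abs(q[:,0])<130)&(abs(q[:,1])<130)
for lo in range(-200,40,20):
    k=m&(q[:,2]>=lo)&(q[:,2]<lo+20)
    if k.sum()>5: print(lo,k.sum(),np.round(q[k].min(0)),np.round(q[k].max(0)))
p,d,cal=shot("wrist","w1")
for qn in("lid_bar","case"):
    for r in manip.cut_out(qn,"wrist")[:2]:
        w,_,_=world("wrist",d,cal,r["mask"]); print(qn,r["score"],r["position"],np.round(np.percentile(w,[3,50,97],axis=0)))
cv2.imwrite('pics/w1s.png',np.vstack([cv2.imread('pics/w1.png')[::2,::2],cv2.imread('pics/s1.png')[100:300,200:520]]))
E
```

```text
clock: 2.05
eef_pos: [423.2, 152.7, 404.6]
eef_rot: [3.141, 0.0, 1.535]
wrist_force: [-0.9, 0.7, -0.3]
finger_gap: 27.9
finger_force: 0.0
{'clock': 2.05, 'joints': [0.265, 0.075, 1.788, -0.0, 1.278, 0.301], 'eef_pos': [423.239, 152.731, 404.633], 'eef_rot': [3.141, 0.0, 1.535], 'wrist_force': [-0.927, 0.67, -0.264], 'finger_gap': 27.918, 'finger_force': 0.0}
-200 66 [ -24.  -14. -200.] [  31.    6. -180.]
-180 86 [ -23.  -14. -180.] [  31.    7. -160.]
-160 71 [ -25.   -9. -160.] [  31.    8. -140.]
-140 38 [ -23.   -6. -140.] [  31.    7. -120.]
-120 38 [ -71.  -34. -119.] [  84.   32. -100.]
-100 363 [ -76.  -40. -100.] [ 87.  33. -80.]
-80 672 [-85. -40. -80.] [ 93.  33. -60.]
-60 336 [-82. -40. -60.] [ 93.  32. -40.]
-40 85 [-32. -25. -40.] [ 22.  31. -20.]
-20 251 [-37. -37. -19.] [42. 34. -0.]
0 177 [-13. -36.   0.] [38. 31. 20.]
20 268 [-10. -43.  20.] [40. 54. 40.]
lid_bar 0.65 [441.5, 173.9] [[425.  58. 105.]
 [540. 172. 106.]
 [620. 253. 108.]]
case 0.72 [438.5, 177.5] [[426.  59.  90.]
 [537. 172. 106.]
 [619. 253. 108.]]
```

View pics/w1s.png

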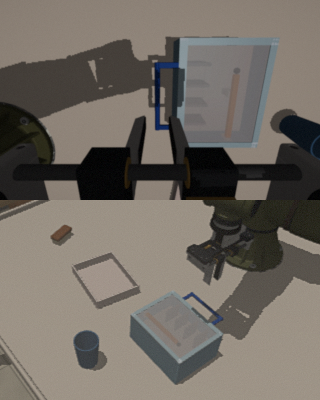

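Run:
```python
from h import *
p,d,cal=shot("wrist")
w,u,v=world("wrist",d,cal); c=p[v,u].astype(int)
b=(c[:,2]>c[:,0]+50)&(w[:,2]>85)&(w[:,2]<125)&(w[:,0]<470)
print(b.sum(),np.round(np.percentile(w[b],[2,50,98],axis=0),1)); q=w[b]; q=q[q[:,0]<432]; print(np.round(np.median(q,0),1),np.polyfit(q[:,1],q[:,0],1), q[:,1].min(),q[:,1].max())
m=(w[:,2]>98)&(w[:,2]<112)&(w[:,0]>445)&(w[:,0]<660)&(w[:,1]<280)&(w[:,1]>20); print(cv2.minAreaRect(w[m][:,:2].astype(np.float32)), np.median(w[m][:,2]))
```

```text
1000 [[418.1  93.6 105.7]
 [426.1 186.6 107.5]
 [458.3 219.8 109.3]]
[423.4 131.9 107.8] [3.21632591e-02 4.18625833e+02] 92.84440375904214 220.88504060920235
((534.3795166015625, 152.27304077148438), (210.8516082763672, 181.81858825683594), 88.44192504882812) 106.17694604233282
```

```bash
python3 -m creep '{"slide":[[0,0.3,-4.0],[0,0,-4.0],[0,0,-4.1],[0,0,0],[0,0,0],[0,0,0],[0,0,0]],"turn":[0,0,0,0,0,0,0],"claw":[0.3,0.3,0.3,0.3,0,0,0]}' 10
```

```text
clock: 3.18
eef_pos: [422.2, 158.7, 285.0]
eef_rot: [3.139, -0.001, 1.542]
wrist_force: [-1.4, 1.8, 7.2]
finger_gap: 9.4
finger_force: 10.0
```

```bash
python3 -m creep '{"slide":[[0.15,0,2.42],[0.43,-0.01,2.39],[0.72,-0.02,2.32],[0.99,-0.03,2.22],[1.25,-0.04,2.08],[1.49,-0.04,1.92],[1.71,-0.05,1.73],[1.9,-0.06,1.51]],"turn":[0,0,0,0,0,0,0,0],"claw":[0,0,0,0,0,0,0,0]}' 10
```

```text
clock: 4.18
eef_pos: [508.9, 155.8, 450.0]
eef_rot: [3.141, 0.0, 1.542]
wrist_force: [6.6, 0.5, -11.1]
finger_gap: 9.5
finger_force: 10.0
```

```bash
python3 -m creep '{"slide":[[2.07,-0.06,1.27],[2.2,-0.07,1.01],[2.31,-0.07,0.74],[2.41,-0.07,0.46],[2.4,-0.07,0.17],[2.43,-0.07,-0.12],[2.39,-0.07,-0.41],[2.0,-0.06,-0.6]],"turn":[0,0,0,0,0,0,0,0],"claw":[0,0,0,0,0,0,0,0]}' 10
```

```text
clock: 5.18
eef_pos: [691.0, 150.4, 475.2]
eef_rot: [3.141, 0.0, 1.542]
wrist_force: [-0.0, -0.1, 0.5]
finger_gap: 9.7
finger_force: 10.0
```

```bash
python3 -m creep '{"slide":[[0,0,0],[0,0,0],[0,0,3],[0,0,3],[-4.2,0.9,0],[-4.2,0.9,0],[-4.3,0.9,0],[0,0,0]],"turn":[0,0,0,0,0,0,0,0],"claw":[0.3,0.3,0.3,0.35,0.42,0.42,0.42,0.42]}' 10
python3 - <<'E'
from h import *
st()
p,d,cal=shot("wrist","w2"); w,u,v=world("wrist",d,cal); c=p[v,u].astype(int)
o=(c[:,0]>c[:,2]+45)&(c[:,0]>c[:,1]+15)&(w[:,2]>70)&(w[:,2]<110)&(abs(w[:,0]-570)<40)&(w[:,1]<260)
print(o.sum(),np.round(np.percentile(w[o],[2,50,98],axis=0),1)); 
if o.sum()>10: print(np.polyfit(w[o][:,1],w[o][:,0],1))
for r in manip.cut_out("stay","wrist")[:2]:
    q=world("wrist",d,cal,r["mask"])[0]; print("stay",r["score"],np.round(np.percentile(q,[3,50,97],axis=0)))
for r in manip.cut_out("comb1","wrist")[:6]:
    q=world("wrist",d,cal,r["mask"])[0]; print("comb",r["score"],r["position"],np.round(np.percentile(q,[3,50,97],axis=0)))
E
```

```text
clock: 6.18
eef_pos: [560.4, 178.2, 536.7]
eef_rot: [3.139, -0.001, 1.544]
wrist_force: [0.1, 0.1, 1.3]
finger_gap: 39.7
finger_force: 0.0
{'clock': 6.175, 'joints': [0.246, 0.33, 1.181, 0.0, 1.628, 0.273], 'eef_pos': [560.365, 178.158, 536.746], 'eef_rot': [3.139, -0.001, 1.544], 'wrist_force': [0.074, 0.108, 1.269], 'finger_gap': 39.747, 'finger_force': 0.0}
622 [[564.3  63.2  81.5]
 [570.7 129.4  90.8]
 [576.2 189.7  92.5]]
[3.43083758e-02 5.66304835e+02]
stay 0.79 [[565.  65.  80.]
 [571. 139.  91.]
 [576. 201.  92.]]
comb 0.94 [269.5, 168.7] [[476. 171.  38.]
 [500. 176.  83.]
 [521. 177.  92.]]
comb 0.9 [273.8, 218.9] [[472.  91.  36.]
 [496.  96.  77.]
 [519.  98.  92.]]
comb 0.64 [268.0, 140.4] [[475. 211.  19.]
 [499. 215.  90.]
 [523. 217.  92.]]
comb 0.62 [270.7, 197.2] [[474. 130.  31.]
 [497. 136.  76.]
 [520. 137.  92.]]
```

View pics/w2.png

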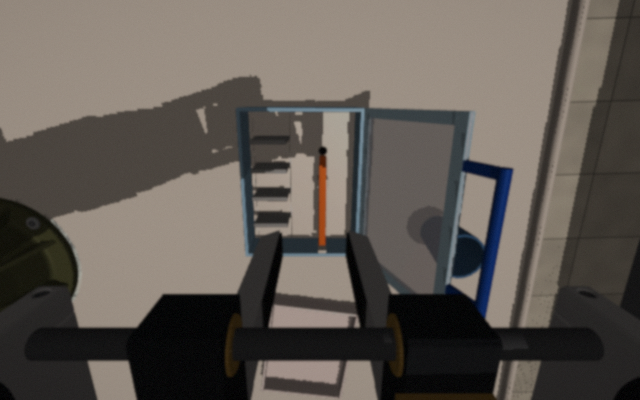

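```bash
python3 -m creep '{"slide":[[0.1,0,-5],[0,0,-5],[0,0,-5],[0,0,-5],[0,0,-4],[0,0,-1.2],[0,0,0],[0,0,0]],"turn":[0,0,0,0,0,0,0,0],"claw":[0.42,0.42,0.42,0.42,0.42,0.42,0.42,0.42]}' 10
```

```text
clock: 7.32
eef_pos: [564.9, 177.6, 284.5]
eef_rot: [3.139, -0.001, 1.542]
wrist_force: [0.1, 0.9, -0.1]
finger_gap: 39.8
finger_force: 0.0
```

```bash
python3 -m creep '{"slide":[[-0.4,0,0],[0,0,-0.7],[0,0,0],[0,0,0],[0,0,0],[0,0,0]],"turn":[0,0,0,0,0,0],"claw":[0.42,0.42,0.42,0,0,0]}' 12
```

```text
clock: 8.07
eef_pos: [562.5, 177.2, 277.9]
eef_rot: [3.13, -0.002, 1.541]
wrist_force: [24.1, -1.5, -1.6]
finger_gap: 25.1
finger_force: 12.0
```

```bash
python3 -m creep '{"slide":[[0,-0.02,0.6],[0,-0.04,0.6],[0,-0.08,0.6],[0,-0.1,0.6],[0,-0.12,0.55],[0,-0.15,0.55],[0,0,0]],"turn":[0,0,0,0,0,0,0],"claw":[0,0,0,0,0,0,0]}' 12
python3 - <<'E'
from h import *
p,d,cal=shot("scene","s3"); cv2.imwrite('pics/s3c.png',cv2.resize(p[130:330,280:480,::-1],None,fx=2.5,fy=2.5))
E
```

```text
clock: 8.95
eef_pos: [562.4, 171.9, 313.2]
eef_rot: [3.13, -0.001, 1.541]
wrist_force: [23.8, -1.4, -1.4]
finger_gap: 24.9
finger_force: 12.0
```

View pics/s3c.png

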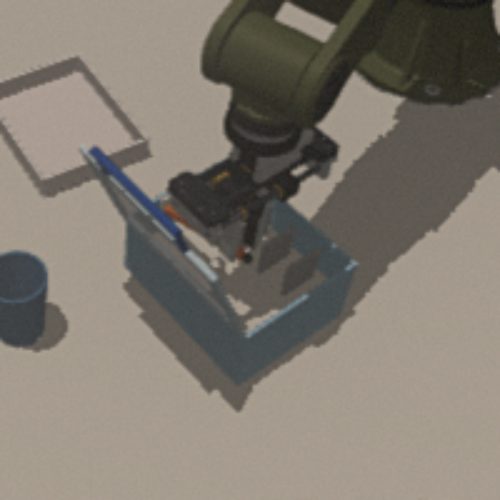

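```bash
python3 -m creep '{"slide":[[0.3,0,0],[0.3,0,0],[0.25,0,0],[0,0,0],[0,0,0],[0,0,0]],"turn":[0,0,0,0,0,0],"claw":[0,0,0,0,0,0]}' 12
```

```text
clock: 9.75
eef_pos: [570.5, 172.0, 312.4]
eef_rot: [3.132, -0.001, 1.541]
wrist_force: [19.1, -1.4, -0.8]
finger_gap: 9.4
finger_force: 12.0
```

```bash
python3 -m creep '{"slide":[[0.03,-0.65,1.65],[0.03,-0.89,1.53],[0,-1.1,1.38],[-0.03,-1.3,1.2]],"turn":[0,0,0,0],"claw":[0,0,0,0]}' 8;python3 -m creep '{"slide":[[-0.05,-1.46,0.99],[-0.05,-1.6,0.76]],"turn":[0,0],"claw":[0,0]}' 5
```

```text
clock: 10.25
eef_pos: [570.1, 132.6, 369.9]
eef_rot: [3.135, -0.001, 1.542]
wrist_force: [14.1, -1.3, -2.7]
finger_gap: 9.8
finger_force: 8.0
clock: 10.5
eef_pos: [568.8, 102.0, 387.2]
eef_rot: [3.137, -0.001, 1.542]
wrist_force: [10.4, 0.1, -0.6]
finger_gap: 11.5
finger_force: 5.0
```

```bash
python3 -m creep '{"slide":[[-0.05,-1.69,0.52],[-0.05,-1.75,0.26],[0,-1.2,0.05],[0,0,0]],"turn":[0,0,0,0],"claw":[0,0,0,0]}' 5
python3 - <<'E'
from h import *
p,d,cal=shot("scene","s4"); cv2.imwrite('pics/s4c.png',cv2.resize(p[110:310,260:460,::-1],None,fx=2.5,fy=2.5))
E
```

```text
clock: 11.0
eef_pos: [567.9, 55.2, 395.6]
eef_rot: [3.136, -0.0, 1.54]
wrist_force: [10.1, -0.6, 3.6]
finger_gap: 10.4
finger_force: 5.0
```

View pics/s4c.png

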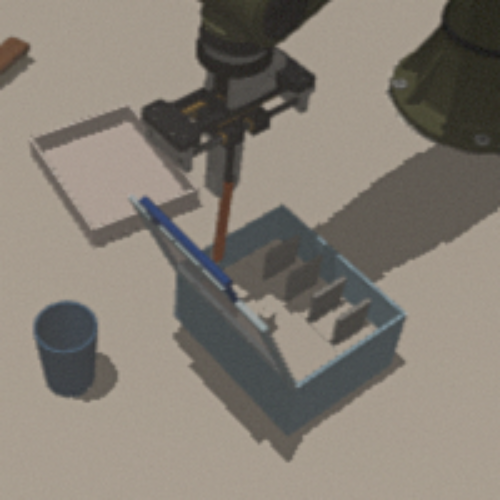

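The stay now stands upright, held at about (225,185) in the crop. I'm releasing it and going up to the bar.

```bash
python3 -m creep '{"slide":[[0,0,0],[0,0,0],[0,0,4.5],[0,0,5],[0,0,5],[4,3,0],[4.5,3.2,0],[4.6,3.2,0]],"turn":[0,0,0,0,0,0,0,0],"claw":[0.3,0.3,0.3,0.3,0.3,0.3,0.3,0.3]}' 10
python3 - <<'E'
from h import *
st()
p,d,cal=shot("wrist","w5"); w,u,v=world("wrist",d,cal); c=p[v,u].astype(int)
b=(c[:,2]>c[:,0]+50)&(w[:,2]>230)&(w[:,2]<330)
print(b.sum(),np.round(np.percentile(w[b],[2,50,98],axis=0),1)); q=w[b]; print(np.round(q[q[:,2]>np.percentile(q[:,2],60)].mean(0)))
p,d,cal=shot("scene"); w,u,v=world("scene",d,cal); c=p[v,u].astype(int)
o=(c[:,0]>c[:,2]+40)&(c[:,0]>c[:,1]+15)&(w[:,2]>70)&(w[:,2]<260)&(abs(w[:,0]-570)<60)&(w[:,1]<260)&(w[:,1]>20)
print(o.sum(),np.round(np.percentile(w[o],[2,50,98],axis=0),1))
E
```

```text
clock: 12.05
eef_pos: [696.2, 148.8, 539.4]
eef_rot: [-3.141, 0.0, 1.542]
wrist_force: [0.9, 0.7, 1.1]
finger_gap: 28.2
finger_force: 0.0
{'clock': 12.05, 'joints': [0.159, 0.676, 0.673, 0.0, 1.793, 0.188], 'eef_pos': [696.158, 148.792, 539.369], 'eef_rot': [-3.141, 0.0, 1.542], 'wrist_force': [0.865, 0.694, 1.134], 'finger_gap': 28.215, 'finger_force': 0.0}
680 [[696.7  86.3 291. ]
 [701.3 119.4 292.6]
 [706.6 211.9 294.3]]
[701. 136. 293.]
113 [[568.2  58.6  91.7]
 [575.2  64.  162.4]
 [578.4  68.2 216.2]]
```

```bash
python3 -m creep '{"slide":[[0.4,0,-3],[0,0,-3.7],[0,0,0],[0,0,0],[0,0,0],[0,0,0]],"turn":[0,0,0,0,0,0],"claw":[0.3,0.3,0.3,0,0,0]}' 10
```

```text
clock: 12.9
eef_pos: [699.1, 147.6, 474.3]
eef_rot: [3.138, -0.001, 1.542]
wrist_force: [2.4, -0.3, 6.1]
finger_gap: 9.4
finger_force: 10.0
```

```bash
python3 -m creep '{"slide":[[-2.31,0.07,0.74],[-2.39,0.07,0.46],[-2.42,0.07,0.17],[-2.43,0.07,-0.12],[-2.39,0.07,-0.41],[-1.3,0.04,-0.37],[0,0,0]],"turn":[0,0,0,0,0,0,0],"claw":[0,0,0,0,0,0,0]}' 10
```

```text
clock: 13.78
eef_pos: [566.3, 151.6, 478.1]
eef_rot: [3.141, -0.0, 1.542]
wrist_force: [-0.7, 1.4, 3.8]
finger_gap: 9.9
finger_force: 10.0
```

```bash
python3 -m creep '{"slide":[[-0.5,0.02,-0.17],[-0.5,0.02,-0.17],[0,0,0]],"turn":[0,0,0],"claw":[0,0,0]}' 10
```

```text
clock: 14.15
eef_pos: [557.0, 151.9, 474.7]
eef_rot: [3.141, -0.0, 1.542]
wrist_force: [-1.6, -0.5, 5.9]
finger_gap: 9.2
finger_force: 10.0
```

```bash
python3 -m creep '{"slide":[[-0.25,0.01,-0.1],[0,0,0],[0,0,0],[0,0,0],[0,0,3],[0,0,4],[0,0,0],[0,0,0]],"turn":[0,0,0,0,0,0,0,0],"claw":[0,0,0.35,0.35,0.35,0.35,0.35,0.35]}' 10
python3 - <<'E'
from h import *
p,d,cal=shot("scene","s6"); cv2.imwrite('pics/s6c.png',cv2.resize(p[110:310,260:460,::-1],None,fx=2.5,fy=2.5))
p,d,cal=shot("wrist"); w,u,v=world("wrist",d,cal); c=p[v,u].astype(int)
b=(c[:,2]>c[:,0]+50)&(w[:,2]>230)&(w[:,2]<330)
print(b.sum(),np.round(np.percentile(w[b],[2,50,98],axis=0),1))
E
```

```text
clock: 15.15
eef_pos: [554.5, 152.1, 541.7]
eef_rot: [-3.14, 0.0, 1.542]
wrist_force: [0.3, -0.3, -0.7]
finger_gap: 32.9
finger_force: 0.0
749 [[552.   89.6 279.9]
 [556.7 124.2 296.1]
 [565.9 216.1 297.8]]
```

View pics/s6c.png

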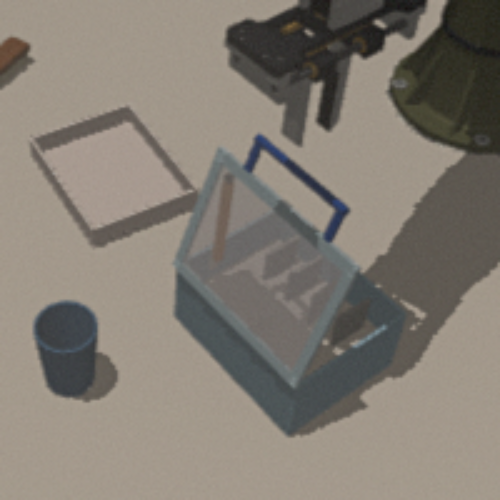

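```bash
python3 -m creep '{"slide":[[-1.1,-0.8,0],[-1.1,-0.8,0],[-1.1,-0.8,0],[-1.1,-0.8,0],[-1.1,-0.8,0],[-1.1,-0.8,0],[0,-0.5,0],[0,-0.5,0]],"turn":[0.184,0.184,0.184,0.184,0.184,0.184,0.184,0.184],"claw":[0.3,0.3,0.3,0.3,0.3,0.3,0.3,0.3]}' 10;  python3 -m creep '{"slide":[[0,0,-3],[0,0,-4],[0,0,-4],[0,0,0]],"turn":[0.1,0,0,0],"claw":[0.3,0.3,0.3,0.3]}' 10
python3 - <<'E'
from h import *
p,d,cal=shot("wrist","w7"); st(); print(np.round(np.array(cal["pose"])[:3,3]))
for r in manip.cut_out("comb1","wrist")[:6]:
    q=world("wrist",d,cal,r["mask"])[0]; q=q[q[:,2]>85]; print("comb",r["score"],r["position"],len(q),np.round(np.percentile(q,[3,50,97],axis=0)) if len(q) else 0)
E
```

```text
clock: 16.25
eef_pos: [488.3, 93.9, 542.0]
eef_rot: [-3.141, -0.001, 3.02]
wrist_force: [0.2, 0.0, -0.2]
finger_gap: 28.2
finger_force: 0.0
clock: 16.75
eef_pos: [488.2, 94.1, 430.2]
eef_rot: [-3.141, -0.006, 3.114]
wrist_force: [0.3, 0.1, 0.4]
finger_gap: 28.0
finger_force: 0.0
{'clock': 16.8, 'joints': [0.117, 0.161, 1.626, -0.0, 1.357, -1.426], 'eef_pos': [488.42, 94.082, 432.53], 'eef_rot': [-3.141, -0.002, 3.114], 'wrist_force': [0.544, -0.668, 1.199], 'finger_gap': 28.044, 'finger_force': 0.0}
[403.  96. 412.]
comb 0.95 [348.0, 191.1] 279 [[472. 130.  87.]
 [495. 133.  91.]
 [519. 137.  92.]]
comb 0.82 [420.0, 193.0] 343 [[475. 210.  86.]
 [498. 213.  91.]
 [522. 216.  92.]]
comb 0.6 [384.3, 189.5] 316 [[473. 170.  86.]
 [496. 173.  91.]
 [521. 176.  93.]]
comb 0.56 [312.4, 192.7] 275 [[471.  91.  90.]
 [494.  94.  91.]
 [519.  97.  92.]]
```

View pics/w7.png

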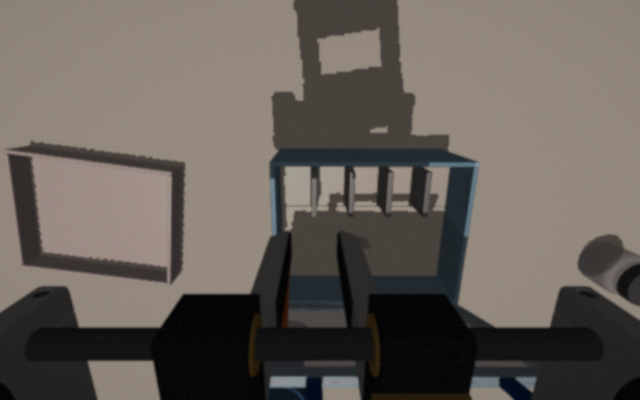

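```bash
python3 -m creep '{"slide":[[0,0,-5],[0,0,-5],[0,0,-5],[0,0,-2.5],[0,0,0],[0,0,0],[0,0,0],[0,0,0]],"turn":[0,0,0,0,0,0,0,0],"claw":[0.3,0.3,0.3,0.3,0.3,0,0,0]}' 30;  python3 -m creep '{"slide":[[0,0,1.5],[0,0,3.5],[0,0,4],[0,0,4],[0,0,0]],"turn":[0,0,0,0,0],"claw":[0,0,0,0,0]}' 30
cat > tray.py <<'E'
from h import *
p,d,cal=shot("top"); T=np.array(manip.read_state()["eef_pos"])
r=manip.cut_out("tray","top")[0]
w=world("top",d,cal,r["mask"])[0]; w=w[(w[:,2]<45)]
R=cv2.minAreaRect(w[:,:2].astype(np.float32)); c=np.array(R[0]); a=R[2]
a=np.deg2rad(a if R[1][0]>R[1][1] else a-90)   # direction of long (y) axis
a=(a+np.pi)%np.pi; yaw=a-np.pi/2
print("tray",r["score"],np.round(c,1),np.round(R[1],1),"yaw",round(yaw,3))
X=np.array([np.cos(yaw),np.sin(yaw)]);Y=np.array([-np.sin(yaw),np.cos(yaw)])
for lx in(-38,38):
    for ly in(-80,80): 
        g=c+lx*X+ly*Y; print((lx,ly),np.round(g,1),"delta cm",np.round((g-T[:2])/10,2))
for r in manip.cut_out("comb1","top")[:6]:
    q=world("top",d,cal,r["mask"])[0]
    if len(q): print("comb",round(r["score"],2),np.round(np.median(q,0)))
E
python3 tray.py
```

```text
clock: 17.85
eef_pos: [488.6, 94.1, 259.0]
eef_rot: [3.141, 0.002, 3.114]
wrist_force: [-0.5, -0.5, 5.9]
finger_gap: 5.6
finger_force: 30.0
clock: 18.48
eef_pos: [488.3, 94.1, 391.5]
eef_rot: [3.141, 0.006, 3.114]
wrist_force: [0.3, 0.3, -1.7]
finger_gap: 5.5
finger_force: 30.0
tray 0.81 [ 541.5 -195.1] [205.9 164.9] yaw -0.171
(-38, -80) [ 490.5 -267.5] delta cm [  0.24 -36.16]
(-38, 80) [ 517.7 -109.8] delta cm [  2.96 -20.39]
(38, -80) [ 565.3 -280.5] delta cm [  7.72 -37.45]
(38, 80) [ 592.6 -122.8] delta cm [ 10.45 -21.69]
```

```bash
python3 -m creep '{"slide":[[0,-4.5,0],[-0.1,-5.3,0],[-0.1,-5.3,0],[-0.1,-5.3,0],[-0.1,-5.3,0],[0,-5.3,0],[0,-5.2,0],[0,0,0]],"turn":[-0.02,-0.02,-0.02,-0.02,-0.02,-0.02,-0.02,0],"claw":[0,0,0,0,0,0,0,0]}' 30
```

```text
clock: 19.62
eef_pos: [483.8, -270.6, 386.0]
eef_rot: [3.141, -0.003, 2.97]
wrist_force: [-0.0, 0.3, -2.1]
finger_gap: 6.0
finger_force: 30.0
```

```bash
python3 -m creep '{"slide":[[0,0,-4],[0,0,-4],[0,0,-3],[0,0,-1.4],[0,0,0],[0,0,0],[0,0,0]],"turn":[0,0,0,0,0,0,0],"claw":[0,0,0,0,0,0,0]}' 30;python3 -m creep '{"slide":[[0,0,0],[0,0,0],[0,1.0,0],[0.1,1.2,0],[0.2,1.5,0],[0.2,1.5,0],[0,0,4],[0,0,5]],"turn":[0,0,0,0,0,0,0,0],"claw":[0.25,0.25,0.25,0.25,0.25,0.25,0.25,0.3]}' 30
python3 - <<'E'
from h import *
p,d,cal=shot("wrist","w8"); cv2.imwrite('pics/w8s.png',p[::2,::2,::-1])
for r in manip.cut_out("comb1","wrist")[:6]:
    q=world("wrist",d,cal,r["mask"])[0]; print("comb",r["score"],r["position"],np.round(np.percentile(q,[3,50,97],axis=0)))
E
```

```text
clock: 20.5
eef_pos: [484.5, -268.0, 264.8]
eef_rot: [-3.141, 0.002, 2.974]
wrist_force: [-0.3, -0.3, -1.0]
finger_gap: 6.0
finger_force: 30.0
clock: 21.5
eef_pos: [489.4, -214.9, 354.2]
eef_rot: [3.141, -0.002, 2.975]
wrist_force: [0.4, 0.3, -0.7]
finger_gap: 27.5
finger_force: 0.0
comb 0.79 [308.5, 194.8] [[ 473. -261.    6.]
 [ 497. -222.   11.]
 [ 523. -183.   13.]]
```

View pics/w8s.png

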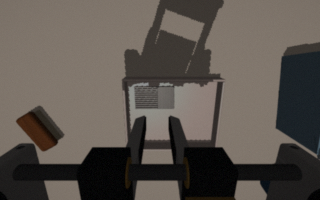

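```bash
python3 -m creep '{"slide":[[0,4.5,1],[0,5.1,0],[0,5.1,0],[0,5.1,0],[0,5.1,0],[0,5.1,0],[0,4.85,0],[0,0,0]],"turn":[0.02,0.02,0.02,0.02,0.02,0.02,0.02,0],"claw":[0.3,0.3,0.3,0.3,0.3,0.3,0.3,0.3]}' 30
```

```text
clock: 22.6
eef_pos: [488.7, 135.5, 363.0]
eef_rot: [3.142, -0.001, 3.118]
wrist_force: [-0.3, -0.6, -0.7]
finger_gap: 28.1
finger_force: 0.0
```

```bash
python3 -m creep '{"slide":[[0.1,-0.15,-4],[0,0,-4],[0,0,-2.6],[0,0,0],[0,0,0],[0,0,0],[0,0,0]],"turn":[0,0,0,0,0,0,0],"claw":[0.3,0.3,0.3,0.3,0,0,0]}' 30;  python3 -m creep '{"slide":[[0,0,1.5],[0,0,3.5],[0,0,4],[0,0,4],[0,0,0]],"turn":[0,0,0,0,0],"claw":[0,0,0,0,0]}' 30; python3 tray.py
```

```text
clock: 23.48
eef_pos: [490.4, 131.7, 258.7]
eef_rot: [3.139, 0.002, 3.113]
wrist_force: [-0.4, 10.1, 0.5]
finger_gap: 5.6
finger_force: 29.9
clock: 24.1
eef_pos: [490.3, 131.1, 390.9]
eef_rot: [3.14, 0.006, 3.114]
wrist_force: [-0.1, 0.4, -1.3]
finger_gap: 5.8
finger_force: 30.0
tray 0.69 [ 541.7 -192.9] [209.8 170. ] yaw -0.159
(-38, -80) [ 491.5 -265.8] delta cm [  0.13 -39.69]
(-38, 80) [ 516.8 -107.8] delta cm [  2.67 -23.89]
(38, -80) [ 566.5 -277.9] delta cm [  7.64 -40.89]
(38, 80) [ 591.9 -119.9] delta cm [ 10.17 -25.09]
comb 0.66 [ 500. -218.    8.]
```

```bash
python3 -m creep '{"slide":[[0,-4.9,0],[0,-5.1,0],[0,-5.1,0],[1.4,-5.1,0],[1.4,-5.1,0],[1.4,-5.1,0],[1.4,-5.1,0],[1.4,-5.0,0]],"turn":[-0.02,-0.02,-0.02,-0.02,-0.02,-0.02,-0.02,0],"claw":[0,0,0,0,0,0,0,0]}' 30; python3 -m creep '{"slide":[[0,0,0],[0,0,-4],[0,0,-4],[0,0,-3.4],[0,0,-1.1],[0,0,0],[0,0,0]],"turn":[0,0,0,0,0,0,0],"claw":[0,0,0,0,0,0,0]}' 30
```

```text
clock: 25.25
eef_pos: [560.5, -275.7, 386.2]
eef_rot: [3.141, -0.002, 2.973]
wrist_force: [0.7, 0.7, -0.7]
finger_gap: 6.3
finger_force: 30.0
clock: 26.12
eef_pos: [560.6, -273.9, 264.2]
eef_rot: [-3.141, 0.002, 2.974]
wrist_force: [0.6, 0.3, -0.1]
finger_gap: 5.8
finger_force: 30.0
```

Place, tip over, return above comb 3 (y≈173).

```bash
python3 -m creep '{"slide":[[0,0,0],[0,0,0],[0,1.0,0],[0.1,1.2,0],[0.2,1.5,0],[0.2,1.5,0],[0,0,4],[0,0,5]],"turn":[0,0,0,0,0,0,0,0],"claw":[0.25,0.25,0.25,0.25,0.25,0.25,0.25,0.3]}' 30; python3 -m creep '{"slide":[[-1.9,4.5,1],[-1.9,5.6,0],[-1.9,5.7,0],[-1.7,5.7,0],[0,5.7,0],[0,5.7,0],[0,5.7,0],[0,0,0]],"turn":[0.02,0.02,0.02,0.02,0.02,0.02,0.02,0],"claw":[0.3,0.3,0.3,0.3,0.3,0.3,0.3,0.3]}' 30; python3 tray.py
```

```text
clock: 27.12
eef_pos: [565.4, -220.8, 353.1]
eef_rot: [3.141, -0.002, 2.975]
wrist_force: [0.2, 0.5, 1.2]
finger_gap: 27.2
finger_force: 0.0
clock: 28.12
eef_pos: [490.5, 167.6, 362.7]
eef_rot: [3.141, 0.0, 3.119]
wrist_force: [-0.6, -0.1, -1.5]
finger_gap: 28.2
finger_force: 0.0
tray 0.72 [ 542.2 -192.3] [200.6 165.6] yaw -0.166
(-38, -80) [ 491.5 -264.9] delta cm [  0.08 -43.08]
(-38, 80) [ 518.  -107.1] delta cm [  2.73 -27.3 ]
(38, -80) [ 566.4 -277.5] delta cm [  7.57 -44.34]
(38, 80) [ 592.9 -119.7] delta cm [ 10.22 -28.56]
comb 0.72 [ 574. -227.   10.]
comb 0.61 [ 502. -218.    9.]
```

```bash
python3 -m creep '{"slide":[[0,0.5,-1],[0,0,-3],[0,0,0]],"turn":[0,0,0],"claw":[0.3,0.3,0.3]}' 30
```

```text
clock: 28.65
eef_pos: [491.1, 168.4, 320.8]
eef_rot: [-3.14, -0.004, 3.113]
wrist_force: [-0.4, -0.6, 0.1]
finger_gap: 28.2
finger_force: 0.0
```

```bash
python3 -m creep '{"slide":[[0,0.5,-1],[0,0,-3],[0,0,-2.2],[0,0,0],[0,0,0],[0,0,0],[0,0,0]],"turn":[0,0,0,0,0,0,0],"claw":[0.3,0.3,0.3,0.3,0,0,0]}' 30;  python3 -m creep '{"slide":[[0,0,1.5],[0,0,3.5],[0,0,4],[0,0,4],[0,0,0]],"turn":[0,0,0,0,0],"claw":[0,0,0,0,0]}' 30; python3 tray.py
```

```text
clock: 29.52
eef_pos: [491.5, 174.1, 261.6]
eef_rot: [3.141, 0.001, 3.114]
wrist_force: [-0.3, 0.2, 4.2]
finger_gap: 5.4
finger_force: 30.0
clock: 30.15
eef_pos: [491.3, 174.1, 394.6]
eef_rot: [3.14, 0.006, 3.114]
wrist_force: [0.2, 0.6, -0.9]
finger_gap: 5.9
finger_force: 30.0
tray 0.62 [ 540.5 -193.7] [207.8 170. ] yaw -0.131
(-38, -80) [ 492.4 -268. ] delta cm [  0.13 -44.2 ]
(-38, 80) [ 513.3 -109.4] delta cm [  2.22 -28.34]
(38, -80) [ 567.7 -278. ] delta cm [  7.66 -45.2 ]
(38, 80) [ 588.7 -119.4] delta cm [  9.76 -29.34]
comb 0.76 [ 500. -221.    9.]
comb 0.71 [ 574. -227.   10.]
```

```bash
python3 -m creep '{"slide":[[0,-4.5,0],[0,-5.0,0],[0,-5.0,0],[0.5,-5.0,0],[0.5,-5.0,0],[1,-3.3,0],[0,0,0]],"turn":[-0.02,-0.03,-0.03,-0.03,-0.02,0,0],"claw":[0,0,0,0,0,0,0]}' 30; python3 -m creep '{"slide":[[0,0,-4],[0,0,-4],[0,0,-3.4],[0,0,-1.1],[0,0,0],[0,0,0]],"turn":[0,0,0,0,0,0],"claw":[0,0,0,0,0,0]}' 30
```

```text
clock: 31.18
eef_pos: [511.5, -105.6, 389.4]
eef_rot: [3.141, -0.002, 2.981]
wrist_force: [-0.1, -0.0, -0.3]
finger_gap: 5.8
finger_force: 30.0
clock: 31.92
eef_pos: [511.6, -103.8, 267.0]
eef_rot: [-3.141, 0.002, 2.984]
wrist_force: [0.1, -0.1, -1.0]
finger_gap: 6.0
finger_force: 30.0
```

```bash
python3 -m creep '{"slide":[[0,0,0],[0,0,0],[0,-1.0,0],[-0.1,-1.2,0],[-0.2,-1.5,0],[-0.2,-1.5,0],[0,0,4],[0,0,5]],"turn":[0,0,0,0,0,0,0,0],"claw":[0.25,0.25,0.25,0.25,0.25,0.25,0.25,0.3]}' 30; python3 -m creep '{"slide":[[-0.5,4.5,1],[-0.5,5.4,0],[-0.5,5.4,0],[0,5.4,0],[0,5.4,0],[0,5.4,0],[0,5.4,0],[0,0,0]],"turn":[0.02,0.02,0.02,0.02,0.02,0.02,0.01,0],"claw":[0.3,0.3,0.3,0.3,0.3,0.3,0.3,0.3]}' 30; python3 tray.py
```

```text
clock: 32.92
eef_pos: [506.0, -156.9, 356.1]
eef_rot: [3.141, -0.002, 2.983]
wrist_force: [0.1, -0.6, 0.8]
finger_gap: 27.7
finger_force: 0.0
clock: 33.92
eef_pos: [491.2, 215.1, 365.5]
eef_rot: [3.141, -0.0, 3.117]
wrist_force: [0.3, -0.6, -0.5]
finger_gap: 28.4
finger_force: 0.0
tray 0.69 [ 541.2 -195.7] [208.8 166.6] yaw -0.164
(-38, -80) [ 490.7 -268.5] delta cm [ -0.07 -48.2 ]
(-38, 80) [ 516.8 -110.6] delta cm [  2.54 -32.41]
(38, -80) [ 565.7 -280.8] delta cm [  7.43 -49.44]
(38, 80) [ 591.8 -123. ] delta cm [ 10.04 -33.65]
comb 0.72 [ 574. -227.    9.]
comb 0.66 [ 510. -158.   13.]
comb 0.61 [ 500. -225.    9.]
```

```bash
python3 -m creep '{"slide":[[0,-0.1,-4],[0,0,-4],[0,0,-2.4],[0,0,0],[0,0,0],[0,0,0],[0,0,0]],"turn":[0,0,0,0,0,0,0],"claw":[0.3,0.3,0.3,0.3,0,0,0]}' 30;  python3 -m creep '{"slide":[[0,0,1.5],[0,0,3.5],[0,0,4],[0,0,4],[0,0,0]],"turn":[0,0,0,0,0],"claw":[0,0,0,0,0]}' 30
```

```text
clock: 34.95
eef_pos: [491.5, 212.3, 262.7]
eef_rot: [3.14, 0.002, 3.114]
wrist_force: [0.2, 1.8, 2.9]
finger_gap: 6.0
finger_force: 30.0
clock: 35.58
eef_pos: [491.3, 212.1, 395.2]
eef_rot: [3.14, 0.005, 3.114]
wrist_force: [-0.6, 0.6, -1.0]
finger_gap: 6.0
finger_force: 30.0
```

```bash
python3 -m creep '{"slide":[[0,-4.8,0],[0,-5.2,0],[0,-5.2,0],[0,-5.2,0],[2.3,-5.2,0],[2.4,-4.2,0],[2.4,-3.0,0],[2.4,0,0]],"turn":[-0.02,-0.02,-0.02,-0.02,-0.02,-0.02,-0.02,0],"claw":[0,0,0,0,0,0,0,0]}' 30; python3 tray.py
```

```text
clock: 36.58
eef_pos: [586.8, -118.1, 390.7]
eef_rot: [-3.141, -0.002, 2.971]
wrist_force: [-0.2, 0.8, -0.6]
finger_gap: 6.2
finger_force: 30.0Traceback (most recent call last):
  File "tray.py", line 3, in <module>
    r=manip.cut_out("tray","top")[0]
      ~~~~~~~~~~~~~~~~~~~~~~~~~~~^^^
IndexError: list index out of range
```

```bash
python3 -m creep '{"slide":[[0,0,-4],[0,0,-4],[0,0,-3.4],[0,0,-1.1],[0,0,0],[0,0,0]],"turn":[0,0,0,0,0,0],"claw":[0,0,0,0,0,0]}' 30; python3 -m creep '{"slide":[[0,0,0],[0,0,0],[0,-1.0,0],[-0.1,-1.2,0],[-0.2,-1.5,0],[-0.2,-1.5,0],[0,0,4],[0,0,5]],"turn":[0,0,0,0,0,0,0,0],"claw":[0.25,0.25,0.25,0.25,0.25,0.25,0.25,0.3]}' 30
python3 - <<'E'
from h import *
p,d,cal=shot("wrist","w9"); cv2.imwrite('pics/w9s.png',p[::2,::2,::-1])
for r in manip.cut_out("comb1","wrist")[:6]:
    q=world("wrist",d,cal,r["mask"])[0]; print("comb",r["score"],r["position"],np.round(np.percentile(q,[3,50,97],axis=0)))
E
```

```text
clock: 37.42
eef_pos: [586.5, -115.9, 268.3]
eef_rot: [-3.141, 0.002, 2.974]
wrist_force: [-0.5, -0.3, -0.8]
finger_gap: 5.9
finger_force: 30.0
clock: 38.42
eef_pos: [581.0, -169.0, 357.0]
eef_rot: [3.141, -0.002, 2.973]
wrist_force: [-0.7, -0.3, 0.6]
finger_gap: 27.4
finger_force: 0.0
comb 0.91 [249.9, 187.5] [[ 548. -268.    5.]
 [ 571. -236.   11.]
 [ 596. -205.   13.]]
comb 0.85 [313.4, 114.1] [[ 484. -190.    6.]
 [ 509. -159.   16.]
 [ 536. -113.   19.]]
comb 0.6 [244.5, 117.8] [[ 476. -262.    5.]
 [ 499. -224.   11.]
 [ 522. -193.   13.]]
comb 0.17 [581.1, 109.8] [[464.  45.   9.]
 [541.  49.  58.]
 [618. 127. 114.]]
```

View pics/w9s.png

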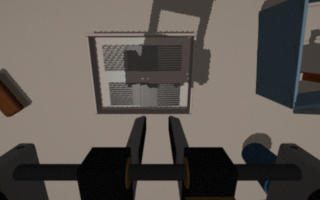

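```bash
python3 -m creep '{"slide":[[0,0,5.5],[0,0,6],[0,0,6],[0,4,0],[0,5,0],[0,5,0],[0,5,0],[-0.5,5,0]],"turn":[-0.179,-0.179,-0.179,-0.179,-0.179,-0.179,-0.179,-0.179],"claw":[0.3,0.3,0.3,0.3,0.3,0.3,0.3,0.3]}' 30; python3 -m creep '{"slide":[[-1,4,0],[-1,4,0],[0,0,0]],"turn":[0,0,0],"claw":[0.3,0.3,0.3]}' 30
python3 - <<'E'
from h import *
st()
p,d,cal=shot("wrist","w10"); w,u,v=world("wrist",d,cal); c=p[v,u].astype(int)
b=(c[:,2]>c[:,0]+50)&(w[:,2]>230)&(w[:,2]<330)
print(b.sum(),np.round(np.percentile(w[b],[2,50,98],axis=0),1))
shot("top","t10")
for r in manip.cut_out("comb1","wrist")[:6]:
    q=world("wrist",d,cal,r["mask"])[0]; print("comb",r["score"],r["position"],np.round(np.median(q,axis=0)))
p=cv2.imread('pics/t10.png')[150:290,320:440]; cv2.imwrite('pics/t10c.png',cv2.resize(p,None,fx=4,fy=4,interpolation=cv2.INTER_CUBIC))
E
```

```text
clock: 39.52
eef_pos: [576.4, 73.0, 531.1]
eef_rot: [-3.141, 0.0, 1.535]
wrist_force: [0.4, -0.2, 0.1]
finger_gap: 28.1
finger_force: 0.0
clock: 39.9
eef_pos: [556.0, 153.6, 531.3]
eef_rot: [-3.141, -0.0, 1.545]
wrist_force: [-0.4, 0.1, 0.3]
finger_gap: 28.3
finger_force: 0.0
{'clock': 39.9, 'joints': [0.206, 0.304, 1.227, 0.0, 1.611, 0.232], 'eef_pos': [556.028, 153.602, 531.337], 'eef_rot': [-3.141, -0.0, 1.545], 'wrist_force': [-0.383, 0.085, 0.33], 'finger_gap': 28.314, 'finger_force': 0.0}
794 [[551.9  90.4 284.5]
 [556.6 124.9 296.1]
 [564.1 216.1 297.7]]
comb 0.97 [298.7, 313.2] [ 513. -142.   12.]
comb 0.71 [326.0, 238.5] [566.  67. 137.]
comb 0.68 [293.4, 363.6] [ 502. -258.    9.]
comb 0.45 [324.4, 365.0] [ 569. -262.   10.]
```

View pics/t10c.png

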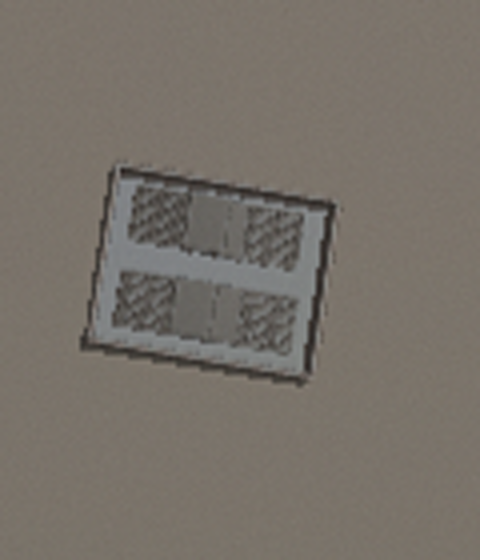

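All four combs lie flat in the tray (crop, roughly 105–300 × 185–355). Next I tip the lid back.

```bash
python3 -m creep '{"slide":[[0,0,-3],[0,0,-2.7],[0,0,0],[0,0,0],[0,0,0],[0,0,0]],"turn":[0,0,0,0,0,0],"claw":[0.3,0.3,0.3,0,0,0]}' 10; python3 -m creep '{"slide":[[2.32,-0.07,0.7],[2.39,-0.07,0.41],[2.43,-0.07,0.12],[2.42,-0.07,-0.17],[2.39,-0.07,-0.46],[2.0,-0.06,-0.6],[0,0,0]],"turn":[0,0,0,0,0,0,0],"claw":[0,0,0,0,0,0,0]}' 10
```

```text
clock: 40.8
eef_pos: [556.3, 151.9, 475.8]
eef_rot: [3.14, -0.0, 1.542]
wrist_force: [-0.4, -0.6, 4.4]
finger_gap: 9.5
finger_force: 10.0
clock: 41.68
eef_pos: [696.7, 147.8, 474.1]
eef_rot: [-3.142, 0.0, 1.541]
wrist_force: [-0.2, -1.9, 0.4]
finger_gap: 9.4
finger_force: 10.0
```

```bash
python3 -m creep '{"slide":[[0,0,0],[0,0,0],[0,0,3],[0,0,3.5],[-4.1,-3.7,0],[-4.1,-3.7,0],[-4.2,-3.9,0],[0,0,0]],"turn":[0,0,0,0,0,0,0,0],"claw":[0.3,0.3,0.3,0.3,0,0,0,0]}' 10
python3 - <<'E'
from h import *
st()
p,d,cal=shot("scene"); w,u,v=world("scene",d,cal); c=p[v,u].astype(int)
o=(c[:,0]>c[:,2]+40)&(c[:,0]>c[:,1]+15)&(w[:,2]>70)&(w[:,2]<260)&(abs(w[:,0]-570)<60)&(w[:,1]<260)&(w[:,1]>20)
print(o.sum(),np.round(np.percentile(w[o],[2,50,98],axis=0),1))
E
```

```text
clock: 42.68
eef_pos: [569.3, 33.3, 541.1]
eef_rot: [3.14, 0.0, 1.54]
wrist_force: [1.6, -0.9, 0.5]
finger_gap: 0.3
finger_force: 0.0
{'clock': 42.675, 'joints': [-0.006, 0.286, 1.228, -0.0, 1.626, 0.025], 'eef_pos': [569.255, 33.296, 541.105], 'eef_rot': [3.14, 0.0, 1.54], 'wrist_force': [1.616, -0.911, 0.478], 'finger_gap': 0.311, 'finger_force': 0.0}
83 [[569.4  59.7  94.7]
 [575.4  64.4 163.7]
 [578.7  69.4 216.6]]
```

```bash
python3 -m creep '{"slide":[[0,0,-5],[0,0,-5],[0,0,-5],[0,0,0],[0,1.5,0],[0,1.5,0],[0,1.5,0],[0,1.5,0]],"turn":[0,0,0,0,0,0,0,0],"claw":[0,0,0,0,0,0,0,0]}' 10; python3 -m creep '{"slide":[[0,1.5,0],[0,1.5,0],[0,1.5,0],[0,1.5,-0.5],[0,0,0],[0,0,0],[0,0,0]],"turn":[0,0,0,0,0,0,0],"claw":[0,0,0,0,0,0,0]}' 10
python3 - <<'E'
from h import *
p,d,cal=shot("scene","s11"); w,u,v=world("scene",d,cal); c=p[v,u].astype(int)
o=(c[:,0]>c[:,2]+40)&(c[:,0]>c[:,1]+15)&(w[:,2]>70)&(w[:,2]<260)&(abs(w[:,0]-570)<60)&(w[:,1]<260)&(w[:,1]>20)
print(o.sum(),np.round(np.percentile(w[o],[2,50,98],axis=0),1))
cv2.imwrite('pics/s11c.png',cv2.resize(p[110:310,260:460,::-1],None,fx=2.5,fy=2.5))
E
```

```text
clock: 43.72
eef_pos: [571.8, 96.3, 390.4]
eef_rot: [3.141, -0.0, 1.542]
wrist_force: [-0.2, -0.4, -0.4]
finger_gap: 0.4
finger_force: 0.0
clock: 44.6
eef_pos: [571.9, 154.6, 384.9]
eef_rot: [3.141, -0.0, 1.541]
wrist_force: [0.4, 0.3, 0.3]
finger_gap: 0.4
finger_force: 0.0
156 [[568.3  60.6  82. ]
 [575.3 128.9  88. ]
 [580.7 187.8  91.3]]
```

View pics/s11c.png

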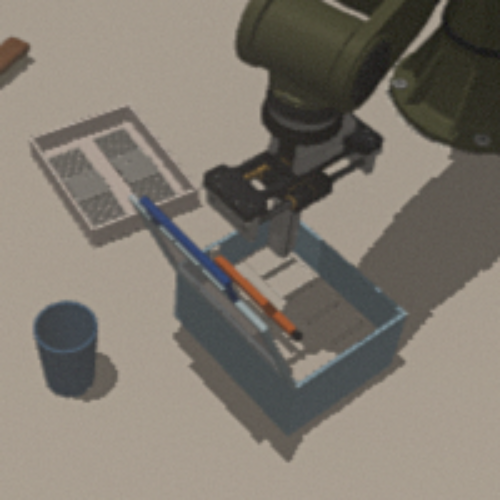

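The stay is flat (crop ~255,295) and the case is empty. Now I shut the lid.

```bash
python3 -m creep '{"slide":[[0,0,5],[0,0,5.3],[0,0,5.3],[4,-0.2,0],[4.4,-0.25,0],[4.4,-0.25,0],[0,0,0]],"turn":[0,0,0,0,0,0,0],"claw":[0.3,0.3,0.3,0.3,0.3,0.3,0.3]}' 10
```

```text
clock: 45.52
eef_pos: [702.8, 147.2, 536.6]
eef_rot: [-3.137, 0.001, 1.54]
wrist_force: [0.0, 0.3, -0.6]
finger_gap: 28.0
finger_force: 0.0
```

```bash
python3 -m creep '{"slide":[[-0.2,0,-3],[0,0,-3.4],[0,0,0],[0,0,0],[0,0,0],[0,0,0]],"turn":[0,0,0,0,0,0],"claw":[0.3,0.3,0.3,0,0,0]}' 10; python3 -m creep '{"slide":[[-2.31,0.07,0.74],[-2.39,0.07,0.46],[-2.42,0.07,0.17],[-2.43,0.07,-0.12],[-2.39,0.07,-0.41],[-2.32,0.07,-0.7],[-2.21,0.07,-0.96]],"turn":[0,0,0,0,0,0,0],"claw":[0,0,0,0,0,0,0]}' 10
```

```text
clock: 46.28
eef_pos: [697.7, 147.9, 478.6]
eef_rot: [3.138, -0.001, 1.542]
wrist_force: [2.8, 1.2, 6.9]
finger_gap: 9.4
finger_force: 10.0
clock: 47.15
eef_pos: [532.2, 152.9, 469.0]
eef_rot: [3.14, -0.0, 1.542]
wrist_force: [1.4, 0.9, -1.3]
finger_gap: 9.5
finger_force: 10.0
```

```bash
python3 -m creep '{"slide":[[-2.08,0.06,-1.25],[-1.92,0.06,-1.49],[-1.73,0.05,-1.71],[-1.51,0.05,-1.9],[-1.27,0.04,-2.07],[-1.01,0.03,-2.21],[-0.74,0.02,-2.31],[0,0,0]],"turn":[0,0,0,0,0,0,0,0],"claw":[0,0,0,0,0,0,0,0]}' 10; python3 -m creep '{"slide":[[-0.25,0,-1.2],[-0.2,0,-1.2],[-0.1,0,-1.2],[-0.05,0,-0.9],[0,0,-0.3],[0,0,0]],"turn":[0,0,0,0,0,0],"claw":[0,0,0,0,0,0]}' 10
```

```text
clock: 48.15
eef_pos: [430.0, 156.2, 338.5]
eef_rot: [-3.138, 0.0, 1.542]
wrist_force: [-9.4, 1.5, 2.9]
finger_gap: 9.4
finger_force: 10.0
clock: 48.9
eef_pos: [423.9, 156.2, 291.0]
eef_rot: [-3.136, 0.0, 1.542]
wrist_force: [-14.4, 4.2, -0.3]
finger_gap: 9.0
finger_force: 10.0
```

```bash
python3 -m creep '{"slide":[[0,0,-0.2],[0,0,0],[0,0,0],[0,0,0],[0,0,4],[0,0,5],[-2,0,5],[0,0,0]],"turn":[0,0,0,0,0,0,0,0],"claw":[0,0.3,0.3,0.3,0.3,0.3,0.3,0.3]}' 10
python3 - <<'E'
from h import *
st()
p,d,cal=shot("scene","s12"); cv2.imwrite('pics/s12c.png',cv2.resize(p[90:390,180:500,::-1],None,fx=1.8,fy=1.8))
p,d,cal=shot("wrist"); w,u,v=world("wrist",d,cal); c=p[v,u].astype(int)
b=(c[:,2]>c[:,0]+50)&(w[:,2]>85)&(w[:,2]<125)&(w[:,0]<432); print("bar",np.round(np.median(w[b],0),1))
p,d,cal=shot("top")
for n in("cup","jar","nailbrush","tray"):
  for r in manip.cut_out(n,"top")[:1]: print(n,np.round(np.median(world("top",d,cal,r["mask"])[0],0)))
E
```

```text
clock: 49.9
eef_pos: [404.0, 156.0, 432.8]
eef_rot: [3.135, -0.002, 1.542]
wrist_force: [0.3, -0.5, -1.1]
finger_gap: 28.2
finger_force: 0.0
{'clock': 49.9, 'joints': [0.284, 0.01, 1.789, -0.0, 1.335, 0.313], 'eef_pos': [403.97, 155.968, 432.776], 'eef_rot': [3.135, -0.002, 1.542], 'wrist_force': [0.325, -0.473, -1.054], 'finger_gap': 28.238, 'finger_force': 0.0}
bar [421.7 126.2 107.9]
cup [785.  41.  48.]
jar [625. 487.  72.]
nailbrush [ 526. -481.   32.]
tray [ 539. -201.    7.]
```

View pics/s12c.png

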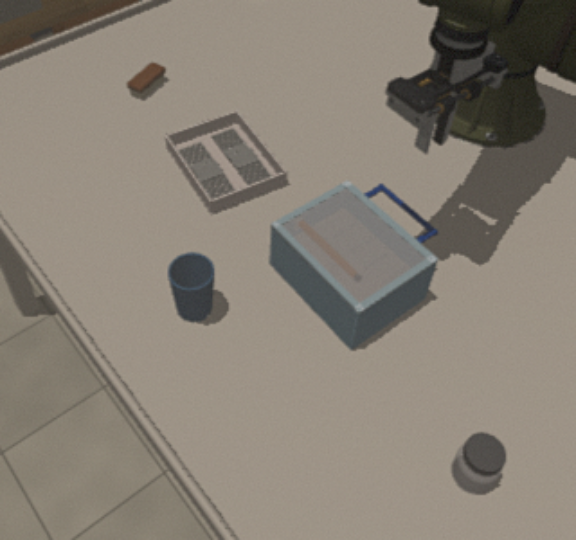

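The lid is shut: the bar is back at its starting height of 107.9. The stay is flat, the combs are in the tray, and the cup, jar and brush haven't moved.

```bash
python3 -c "
from cell import manip; print(manip.sign_off())"
```

```text
the job is handed in; nothing more can be done
None
```

The job is done and handed in at about 50 s of the 210 s: all four combs lie in the tray, the stay is folded flat, the lid is fully shut, and the cup, jar and nail brush are where they were.

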